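Scan the longest power module in at the repair bench

ROBOT

A 7-joint arm with a two-finger parallel gripper is mounted at the origin on the work surface. World frame = base frame: x ahead of the robot, y to its left, z up, the work surface at z = 0. Lengths are in m, angles in rad, forces in N, time in s.
With the tool pointing down it reaches from about 0.4 to 0.875 m from the base axis. Payload 19.3 kg.
Tool frame: the origin (TCP) lies at the very end of the fingers, on their centre line; the grasp point (between the pads) lies 19 mm behind it; z points along the fingers, y is the line along which they close (so a half turn about z gives the same grasp; the last joint's range is limited). The gripper opens to 85 mm and grips with 20 to 120 N. Pads are 22 mm wide; open, the fingers measure 114 mm over their backs; the gripper's body (76 mm by 85 mm) begins 54 mm behind the grasp point. The pads swing forward as they close: fully open they stand 13 mm farther back than shut.
Start: joints at [-1.32, 0.521, -0.036, 1.599, 0.021, 1.021, -0.113], TCP at [0.197, 0.593, 0.231] pointing down, gripper open.
Joint ranges: [-2.91, 2.91], [-0.3, 2.13], [-1.5, 1.42], [0.17, 2.43], [-1.26, 4.41], [0.16, 1.93], [-2.52, 2.52]. Speed limits (rad/s): [1.89, 1.89, 2.39, 2.39, 3.01, 3.01, 3.01].

INTERFACE

Orientations are given as [roll, pitch, yaw] about the fixed x, y, z axes, in that order (R = Rz(yaw) Ry(pitch) Rx(roll)).
In Python, from workcell import monitor, optics, job_done gives the robot as it stands.
- The arm moves only by the shell command python3 -m handwheel 'ROWS' [FORCE]. ROWS is JSON, a list of rows, each an object of numbers: "dx", "dy", "dz": the shift along the tool's x, y, z in cm; "wx", "wy", "wz": the turn, a rotation vector about the tool's x, y, z in rad; "claw": the opening in per cent of the stroke, from 0 (shut) to 100 (fully open). A call has 1 to 8 rows; each row shifts and turns the commanded pose from where the row before left it, along the tool's axes as they then stand; what a row does not reach is not made up. A row lasts 1/8 s, in which the tool goes at most 62.5 mm and 10.7 degrees, less where a joint would pass 70% of its speed; a pose out of reach is approached as far as the arm can. A call with a gripper value outside its range is refused whole. The fingers move at their own pace and stop on an object; FORCE is the grip in N (left out, the last holds). Time passes only in rows, so rows that do not move let the fingers close. It gives the time, the measured TCP pose, the force, the opening and the grip force at its end, in the units of the state.
- monitor.observe(): the state, without advancing time (a new reading comes with each control period).
- optics.grab_frame(name): name is "side" or "top" or "wrist"; returns a dict with "frame" (384x512x3 uint8, blue, green, red), "fovy" (degrees; the focal length in pixels is half the picture's height over the tangent of half this angle, whatever the lens; pixels are square), "cx", "cy" (the principal point, pixels), "R" (3x3) and "t" (3): a world point X has camera coordinates R X + t. Camera axes: x right, y down, z forward; pixel columns grow to the right and rows downward; lengths in m; the calibration is good to about 2 mm. A picture is of the moment at which its call begins. There is no depth.
- job_done(): hands the job in; it is judged then, once.
Trained networks look in the newest picture that a camera, given by its name, has taken for a name from the list of things; names that differ only in an ending like _2 or _b are one class to them, and where a whole thing is asked for, a point or a joint stands for the part that bears it (a point fixed in the world has none). Each returns a list of dicts, best first, with "p" (0 to 1); they miss things now and then, are a little off and sometimes report something else, mostly with a low value. They report only what shows in the picture. A call takes as long as a camera call.
- optics.masks_of(name, camera): "region" (384x512 bool, what is visible of it) and "rect" ([left, top, width, height] in pixels, round what is visible of it).
The state is a dict: "clock": time; "qpos": joint angles; "qd": joint speeds; "joint_efforts": joint torques, N m; "position": TCP position; "tool_rot": TCP orientation; "force": force on the tool from outside, world axes, zero at the start; "moment": the same for the moment, N m; "grip_width": finger opening in m; "finger_force": force on a finger pad.
Only numpy, scipy, OpenCV 4.12 (cv2) and the standard library are available. Lean on these libraries where they do the work, as an engineer would, in place of code of your own. Each camera call takes 0.05 s, during which the arm holds its last target. There are 200 camera calls.

TASK

Pick up the cordless code scanner that was left standing on the blue mat, and aim it squarely at the middle of the bar-code label on the longest of the three power modules in the sloping rack, with its window about 6 cm from the label, holding it steady for two seconds. Scan only that module, and leave the modules and the other things on the mat in place. Then stand the scanner upright on the middle of its white charging pad, window down, setting it down rather than dropping it, and let go.

Things in the scene. Friction and masses are not known exactly. Their poses are not given: they have to be found in the camera images.
- scanner: Cordless code scanner, 130 mm tall, about 0.26 kg, standing on its grey head: 56 mm (x) by 66 mm (y), 34 mm high; neck 46 by 52 mm up to 46 mm; then a straight black handle 30 mm (x) by 36 mm (y) up to 130 mm. Grip the top 30 mm of the handle, so that the palm stays clear. Origin: centre of the flat underside, the scan window; z runs up the handle, so it looks along its own -z.
- scan_spot (a point): The point the scanner reads: 60 mm in front of the centre of its window, on its axis (scanner frame 0, 0, -60 mm). Axes as the scanner's.
- charging_pad: White square charging pad fixed on the mat, 110 by 110 mm, 12 mm thick, with a dark rubber square in the middle. Origin: centre of its underside, z up; its top is 12 mm above the origin.
- rack: Fixed grey rack with three side-by-side bays 76 mm apart, 234 mm wide (y), about 135 mm deep (x), 106 mm high at the rear. Its surface slopes 35 degrees, low at the front (robot side), with a lip at the lower edge. Origin: centre of the underside on the mat; x points to the high rear side, z up.
- module_short: The short power module: flat metal-cased converter, 80 mm long (along the slope), 60 mm wide, 28 mm thick, loose in one of the rack's three bays (any of them). Origin: middle of its lower underside edge, where it rests against the rack's lip. Its axes stay level: z up, x level towards the rack's high rear side; the module itself rises 35 degrees from x.
- label_short: The white bar-code label, 30 mm (x) by 46 mm (y), on the upper face of the short module, 45 mm from the module's lower end. Origin: centre of the printed face. z points straight out of the label (35 degrees from vertical, leaning towards the robot's side), x up the slope, y along the label's long side.
- module_medium: The medium power module: flat metal-cased converter, 105 mm long (along the slope), 60 mm wide, 28 mm thick, loose in one of the rack's three bays (any of them). Origin: middle of its lower underside edge, where it rests against the rack's lip. Its axes stay level: z up, x level towards the rack's high rear side; the module itself rises 35 degrees from x.
- label_medium: The white bar-code label, 30 mm (x) by 46 mm (y), on the upper face of the medium module, 57.5 mm from the module's lower end. Origin: centre of the printed face. z points straight out of the label (35 degrees from vertical, leaning towards the robot's side), x up the slope, y along the label's long side.
- module_long: The long power module: flat metal-cased converter, 130 mm long (along the slope), 60 mm wide, 28 mm thick, loose in one of the rack's three bays (any of them). Origin: middle of its lower underside edge, where it rests against the rack's lip. Its axes stay level: z up, x level towards the rack's high rear side; the module itself rises 35 degrees from x.
- label_long: The white bar-code label, 30 mm (x) by 46 mm (y), on the upper face of the long module, 70 mm from the module's lower end. Origin: centre of the printed face. z points straight out of the label (35 degrees from vertical, leaning towards the robot's side), x up the slope, y along the label's long side.
- cutters: Bystander: diagonal cutters lying on the mat in front of the rack, 140 mm long, about 55 mm wide, 14 mm high. Origin near the middle, underside; x towards the jaws.
- solder_spool: Bystander: upright spool of solder, 62 mm across, 54 mm high. Origin: centre of the underside.
- flux_jar: Bystander: small jar, 58 mm across, 62 mm high. Origin: centre of the underside.

How it is judged:
On the way:
1. scanner held steady 1.5 s, within 11 degrees of square to the long module's label, scan spot within 13 mm (x), 18 mm (y) and 25 mm (distance) of its centre (x of scan_spot in the frame of label_long between -0.013 and 0.013 m and y of scan_spot in the frame of label_long between -0.018 and 0.018 m and z of scan_spot in the frame of label_long between -0.025 and 0.025 m and angle between the z axis of scanner and the z axis of label_long, either way round below 0.2 rad and z of scanner in the frame of label_long above 0 m and linear speed of scanner below 0.02 m/s and angular speed of scanner below 0.15 rad/s), for 1.5 s.
At the end, for the whole second after the job is handed in: the scanner stands upright (within 0.08 rad), window down and at rest, on the charging pad, its centre within 25 mm of the pad's centre, and the three modules lie in their bays within 12 mm of where they were (horizontal distance between scanner and charging_pad below 0.025 m and angle between scanner's own z axis and vertical below 0.08 rad and z of scanner in the frame of charging_pad between 0.009 and 0.016 m and linear speed of scanner below 0.02 m/s and angular speed of scanner below 0.1 rad/s and distance of each of module_short, module_medium, module_long from where it was at the start of the episode below 0.012 m); the robot touches nothing.
It fails at once if a wrong module's label is scanned (scanner held still, squarely on it) ((x of scan_spot in the frame of label_short between -0.013 and 0.013 m and y of scan_spot in the frame of label_short between -0.018 and 0.018 m and z of scan_spot in the frame of label_short between -0.025 and 0.025 m and angle between the z axis of scanner and the z axis of label_short, either way round below 0.2 rad and z of scanner in the frame of label_short above 0 m and linear speed of scanner below 0.01 m/s and angular speed of scanner below 0.1 rad/s) or (x of scan_spot in the frame of label_medium between -0.013 and 0.013 m and y of scan_spot in the frame of label_medium between -0.018 and 0.018 m and z of scan_spot in the frame of label_medium between -0.025 and 0.025 m and angle between the z axis of scanner and the z axis of label_medium, either way round below 0.2 rad and z of scanner in the frame of label_medium above 0 m and linear speed of scanner below 0.01 m/s and angular speed of scanner below 0.1 rad/s)).
It fails at once if the scanner is dropped (moving faster than 0.35 m/s with no finger touching it) (linear speed of scanner above 0.35 m/s and contact force between the fingers and scanner below 0.2 N).
It fails at once if a module is shifted by more than 12 mm (distance of any of module_short, module_medium, module_long from where it was at the start of the episode above 0.012 m).
It fails at once if the cutters, the solder spool or the jar is shifted by more than 20 mm (distance of any of cutters, solder_spool, flux_jar from where it was at the start of the episode above 0.02 m).
It also fails if it takes over 46 s, if anything falls off the work surface, if the arm or the gripper's body presses on something with over 40 N, if the wrist force passes 120 N, or if a joint passes its speed limit or range.

## Working session

There is one attempt and no reset: what is moved stays moved. The work goes in short steps, Python scripts to look and compute and a shell command to move; the robot and the scene stay as the last step left them, time stands still between calls to the robot, and variables do not carry over. Pictures are saved under pics/ and viewed, at most 10 in all, crops included, and the job is handed in when it is done.

```bash
mkdir -p pics; cat > h.py <<'E'
import numpy as np, cv2
from workcell import monitor, optics, job_done
def grab(n,save=None):
    f=optics.grab_frame(n)
    if save: cv2.imwrite('pics/'+save,f['frame'])
    return f
def ray(f,u,v):
    F=192/np.tan(np.radians(f['fovy'])/2); R=np.array(f['R']);t=np.array(f['t'])
    d=R.T@np.array([(u-f['cx'])/F,(v-f['cy'])/F,1]); return -R.T@t,d
def atz(f,u,v,z):
    o,d=ray(f,u,v); return o+d*(z-o[2])/d[2]
def proj(f,X):
    F=192/np.tan(np.radians(f['fovy'])/2); c=np.array(f['R'])@np.array(X)+np.array(f['t'])
    return np.array([F*c[0]/c[2]+f['cx'],F*c[1]/c[2]+f['cy']])
def tri(a,pa,b,pb):
    A=[];B=[]
    M=0;q=0
    for f,p in((a,pa),(b,pb)):
        o,d=ray(f,*p); d=d/np.linalg.norm(d);P=np.eye(3)-np.outer(d,d);M=M+P;q=q+P@o
    return np.linalg.solve(M,q)
E
python3 - <<'E'
from h import *
np.set_printoptions(precision=4,suppress=True)
s=monitor.observe();print(s['clock'],s['position'],s['tool_rot'],s['grip_width'])
ims=[]
for c in('top','side'):
    f=grab(c,c+'0.png');ims.append(f['frame']);print(c,f['fovy'],-np.array(f['R']).T@f['t'])
    for n in('scanner','charging_pad','rack','module_long','label_long','module_medium','module_short','cutters','solder_spool','flux_jar'):
        for m in optics.masks_of(n,c)[:2]:
            ys,xs=np.nonzero(m['region']);print(n,round(m['p'],2),m['rect'],xs.mean().round(1),ys.mean().round(1),atz(f,xs.mean(),ys.mean(),0))
print(monitor.observe()['clock'])
E
```

```text
0.0 [0.197  0.5928 0.2307] [-3.1405  0.0001  2.8208] 0.08511566815036423
top 57.76250708641214 [0.4335 0.0053 0.9572]
scanner 0.87 [133.6, 226.3, 34.1, 29.2] 149.5 240.4 [0.4331 0.2988 0.    ]
scanner 0.6 [256.2, 220.8, 27.2, 52.9] 266.9 245.4 [ 0.4169 -0.0206  0.    ]
charging_pad 0.83 [344.0, 189.4, 56.9, 56.7] 372.2 219.8 [ 0.4839 -0.3111  0.    ]
rack 0.71 [227.7, 138.2, 97.7, 71.6] 273.0 164.5 [ 0.6412 -0.0404  0.    ]
module_long 0.71 [263.7, 150.2, 26.0, 49.5] 277.2 174.8 [ 0.6117 -0.0515  0.    ]
module_long 0.3 [295.2, 153.9, 23.9, 42.8] 306.1 174.9 [ 0.6106 -0.1324  0.    ]
label_long 0.46 [267.7, 173.4, 20.9, 13.3] 277.6 177.7 [ 0.6035 -0.0525  0.    ]
module_medium 0.69 [296.7, 156.9, 22.7, 39.8] 306.1 175.1 [ 0.6102 -0.1323  0.    ]
module_medium 0.54 [132.1, 227.8, 37.9, 27.4] 149.4 240.6 [0.4325 0.2993 0.    ]
module_short 0.94 [240.0, 173.4, 22.5, 32.2] 249.3 188.4 [0.5739 0.0266 0.    ]
module_short 0.59 [262.0, 150.8, 29.3, 48.3] 277.0 174.5 [ 0.6125 -0.0509  0.    ]
cutters 0.73 [256.0, 223.5, 27.8, 49.0] 266.4 245.4 [ 0.4169 -0.0192  0.    ]
solder_spool 0.66 [365
[... 518 characters left out ...]
148.4, 84.9, 95.7] 299.6 199.5 [ 0.654  -0.0259  0.    ]
module_long 0.75 [261.8, 170.8, 41.7, 42.2] 281.8 190.7 [0.6142 0.0185 0.    ]
label_long 0.67 [260.8, 169.3, 47.6, 41.4] 281.8 190.5 [0.6144 0.0189 0.    ]
label_long 0.51 [272.6, 181.5, 14.2, 13.6] 279.6 187.7 [ 0.611   0.0313 -0.    ]
module_medium 0.64 [269.7, 192.4, 41.3, 44.2] 289.9 214.4 [ 0.613  -0.0724  0.    ]
module_short 0.9 [249.8, 162.4, 27.8, 30.0] 264.0 177.6 [ 0.5766  0.0819 -0.    ]
cutters 0.85 [188.0, 204.0, 52.7, 16.3] 213.6 210.9 [ 0.4139 -0.0136  0.    ]
solder_spool 0.84 [322.8, 267.1, 32.2, 38.6] 339.8 285.2 [ 0.6688 -0.3074  0.    ]
flux_jar 0.6 [270.7, 106.7, 19.3, 26.0] 279.4 118.7 [0.6925 0.3509 0.    ]
1.1
```

View pics/top0.png

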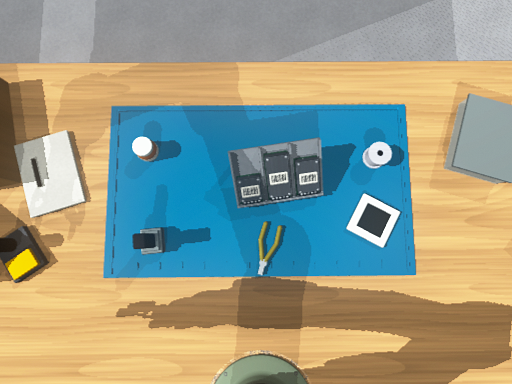

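View pics/side0.png

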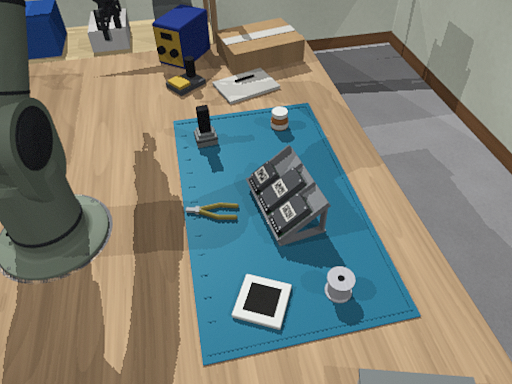

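The top view shows the modules at (250,188), (277,175) and (307,175). The long one is in the middle bay. The scanner is at (149,240) and the pad at (373,220), both rotated. I'll enlarge the crops next.

```bash
python3 - <<'E'
import cv2,numpy as np
t=cv2.imread('pics/top0.png');s=cv2.imread('pics/side0.png')
def c(i,x,y,w,h,k): return cv2.resize(i[y:y+h,x:x+w],None,fx=k,fy=k,interpolation=cv2.INTER_CUBIC)
# left: scanner crops (50x50 x6=300), right: rack crops (100x75 x4... )
a=np.vstack([c(t,125,215,50,50,6),c(s,180,95,50,50,6)])
b=np.vstack([c(t,225,135,100,60,5),c(s,240,160,100,60,5)])
cv2.imwrite('pics/m1.png',np.hstack([a,b]))
E
```

```text
(no output)
```

View pics/m1.png

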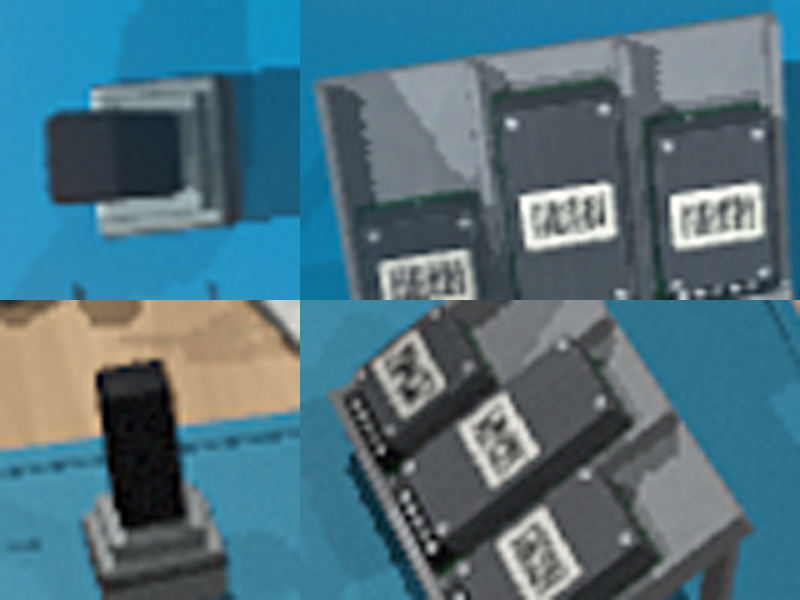

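The scanner is turned about 90°, with its 30 mm handle side along world y. The long label is centred at top (278.2,177.8) and side (279.6,187.4). I'll triangulate from these.

```bash
cat >> h.py <<'E'
from scipy.spatial.transform import Rotation as Ro
np.set_printoptions(precision=4,suppress=True)
def need(target,rot):
    """tool-frame shift (cm) and rotvec from measured pose to target, shift first"""
    s=monitor.observe();R=Ro.from_euler('xyz',s['tool_rot'])
    print('now',s['clock'],s['position'],s['tool_rot'],'w',s['grip_width'])
    print('shift cm',R.inv().apply(np.array(target)-s['position'])*100,'turn',(R.inv()*(rot if isinstance(rot,Ro) else Ro.from_euler('xyz',rot))).as_rotvec())
E
python3 - <<'E'
from h import *
a=grab('top');b=grab('side')
print('handle top',tri(a,(138.4,240.8),b,(201.8,107.3)))
print('label',tri(a,(278.2,177.8),b,(279.6,187.4)))
# label corner dirs at z~.1
p=tri(a,(138.4,240.8),b,(201.8,107.3))
need([p[0],p[1],0.25],[np.pi,0,np.pi+0.1])
E
```

```text
handle top [0.4324 0.2839 0.1334]
label [ 0.588  -0.0489  0.0867]
now 1.2 [0.1971 0.5931 0.2313] [-3.1416  0.      2.8208] w 0.08526200678367485
shift cm [-32.0753 -21.9204  -1.8721] turn [-0.      0.     -0.4208]
```

```bash
python3 -m handwheel '[{"dx":-4,"dy":-2.7,"dz":-0.2},{"dx":-4,"dy":-2.7,"dz":-0.2},{"dx":-4,"dy":-2.7,"dz":-0.2},{"dx":-4,"dy":-2.7,"dz":-0.2},{"dx":-4,"dy":-2.7,"dz":-0.2,"wz":-0.1},{"dx":-4,"dy":-4,"dz":-0.2,"wz":-0.1},{"dx":-4,"dy":-2,"wz":-0.1},{"dx":-2,"dy":-2,"wz":-0.12}]'
python3 - <<'E'
from h import *
f=grab('wrist','w1.png')
for m in optics.masks_of('scanner','wrist'):
    print(m['p'],m['rect'])
print(proj(f,[.4324,.2839,.13]),proj(f,[.4324,.2839,0.034]))
need([.4324,.2839,.25],[np.pi,0,np.pi+.1])
E
```

```text
0.89 [92.0, 349.7, 20.1, 34.3]
[ 77.9099 438.5124] [115.608  369.1781]
now 1.3 [0.1971 0.5931 0.2313] [-3.1416 -0.      2.8207] w 0.08572876461218146
shift cm [-32.082  -21.9207  -1.8719] turn [ 0.     -0.     -0.4209]schema error: expected keys dx, dy, dz, wx, wy, wz, claw
```

View pics/w1.png

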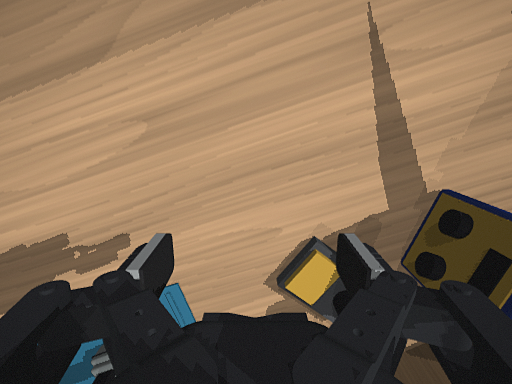

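The wrist view shows the fingertips at (150,255) and (360,255), with the scanner head at lower left (100,360). Every row needs all seven keys.

```bash
python3 -m handwheel '[{"dx":-4,"dy":-2.7,"dz":-0.2,"wx":0,"wy":0,"wz":0,"claw":100},{"dx":-4,"dy":-2.7,"dz":-0.2,"wx":0,"wy":0,"wz":0,"claw":100},{"dx":-4,"dy":-2.7,"dz":-0.2,"wx":0,"wy":0,"wz":0,"claw":100},{"dx":-4,"dy":-2.7,"dz":-0.2,"wx":0,"wy":0,"wz":0,"claw":100},{"dx":-4,"dy":-2.7,"dz":-0.2,"wx":0,"wy":0,"wz":-0.1,"claw":100},{"dx":-4,"dy":-4,"dz":-0.2,"wx":0,"wy":0,"wz":-0.1,"claw":100},{"dx":-4,"dy":-2,"dz":-0.2,"wx":0,"wy":0,"wz":-0.1,"claw":100},{"dx":-2,"dy":-2,"dz":0,"wx":0,"wy":0,"wz":-0.12,"claw":100}]'
python3 - <<'E'
from h import *
f=grab('wrist','w2.png')
for m in optics.masks_of('scanner','wrist'):
    print(m['p'],m['rect'])
print(proj(f,[.4324,.2839,.13]),proj(f,[.4324,.2839,0.034]))
need([.4324,.2839,.25],[np.pi,0,np.pi+.1])
E
```

```text
clock: 2.3
position: [0.4332, 0.3075, 0.2456]
tool_rot: [3.142, 0.001, -3.041]
force: [0.5, 0.7, -0.5]
grip_width: 0.0856
finger_force: 0.0
0.83 [211.4, 141.2, 45.2, 61.7]
[229.9623 182.6978] [236.1957 164.9919]
now 2.4 [0.4337 0.3064 0.2454] [-3.1408  0.0007 -3.0435] w 0.08541542559849918
shift cm [ 0.346  -2.2292 -0.4612] turn [-0.0008  0.0007 -0.0019]
```

View pics/w2.png

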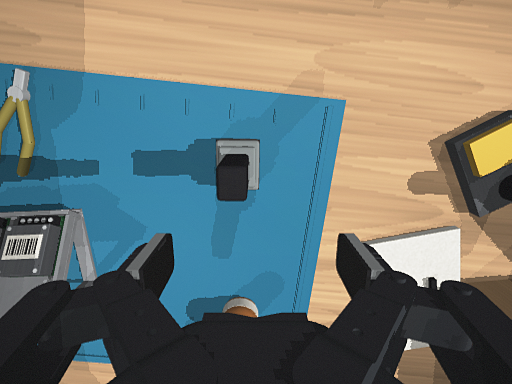

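The scanner head is square to the picture, so the tool yaw matches it. The handle top is at about (232,182), within 2 px of the prediction. I'll descend and grip.

```bash
python3 -m handwheel '[{"dx":0.35,"dy":-2.05,"dz":0,"wx":0,"wy":0,"wz":0,"claw":100},{"dx":0,"dy":0,"dz":2,"wx":0,"wy":0,"wz":0,"claw":100},{"dx":0,"dy":0,"dz":3,"wx":0,"wy":0,"wz":0,"claw":100},{"dx":0,"dy":0,"dz":3,"wx":0,"wy":0,"wz":0,"claw":100},{"dx":0,"dy":0,"dz":3,"wx":0,"wy":0,"wz":0,"claw":100},{"dx":0,"dy":0,"dz":2.5,"wx":0,"wy":0,"wz":0,"claw":100},{"dx":0,"dy":0,"dz":1.2,"wx":0,"wy":0,"wz":0,"claw":100},{"dx":0,"dy":0,"dz":0,"wx":0,"wy":0,"wz":0,"claw":100}]'
python3 - <<'E'
from h import *
f=grab('wrist','w3.png'); need([.4324,.2839,.098],[np.pi,0,np.pi+.1])
E
```

```text
clock: 3.4
position: [0.4296, 0.2882, 0.0982]
tool_rot: [-3.141, -0.001, -3.042]
force: [-0.2, 1.0, -0.1]
grip_width: 0.0855
finger_force: 0.0
now 3.45 [0.43   0.2884 0.0988] [ 3.1415  0.0002 -3.0425] w 0.08522355158291496
shift cm [-0.1943 -0.4723  0.0803] turn [ 0.0001  0.0002 -0.0009]
```

View pics/w3.png

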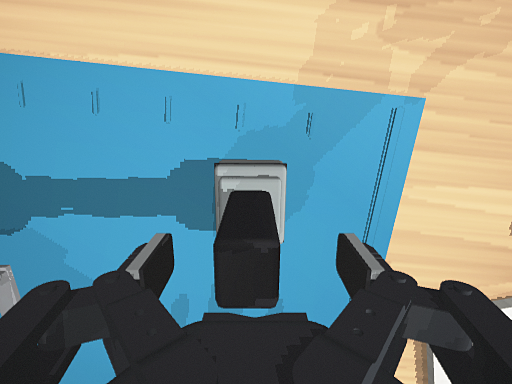

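The handle top spans columns 215–280, centred at 247, while the fingers are centred at 255. I'll shift about 4.5 mm and close.

```bash
python3 -m handwheel '[{"dx":-0.2,"dy":-0.45,"dz":0.05,"wx":0,"wy":0,"wz":0,"claw":100},{"dx":0,"dy":0,"dz":0,"wx":0,"wy":0,"wz":0,"claw":60},{"dx":0,"dy":0,"dz":0,"wx":0,"wy":0,"wz":0,"claw":30},{"dx":0,"dy":0,"dz":0,"wx":0,"wy":0,"wz":0,"claw":0},{"dx":0,"dy":0,"dz":0,"wx":0,"wy":0,"wz":0,"claw":0},{"dx":0,"dy":0,"dz":0,"wx":0,"wy":0,"wz":0,"claw":0}]' 60
python3 -m handwheel '[{"dx":0,"dy":0,"dz":0,"wx":0,"wy":0,"wz":0,"claw":0},{"dx":0,"dy":0,"dz":0,"wx":0,"wy":0,"wz":0,"claw":0},{"dx":0,"dy":0,"dz":-0.5,"wx":0,"wy":0,"wz":0,"claw":0},{"dx":0,"dy":0,"dz":-2,"wx":0,"wy":0,"wz":0,"claw":0},{"dx":0,"dy":0,"dz":-3.5,"wx":0,"wy":0,"wz":0,"claw":0},{"dx":0,"dy":0,"dz":-3.5,"wx":0,"wy":0,"wz":0,"claw":0},{"dx":0,"dy":0,"dz":-3.5,"wx":0,"wy":0,"wz":0,"claw":0},{"dx":0,"dy":0,"dz":-3,"wx":0,"wy":0,"wz":0,"claw":0}]'
```

```text
clock: 4.2
position: [0.4325, 0.2843, 0.098]
tool_rot: [3.141, 0.0, -3.042]
force: [-1.0, 0.6, 5.7]
grip_width: 0.0291
finger_force: 59.6
clock: 5.2
position: [0.4323, 0.2838, 0.2592]
tool_rot: [3.142, 0.0, -3.042]
force: [-0.8, -0.4, -4.1]
grip_width: 0.0296
finger_force: 59.9
```

Grasped and lifted. I'll fit the label poses using all three labels and the known rack geometry, then work out the scan pose.

```bash
cat > scan.py <<'E'
from h import *
from scipy.optimize import least_squares
def fit():
    a=grab('top');b=grab('side')
    obs=[((278.2,177.8),(279.6,187.4),0,0.),((308,177.8),(287.2,210.),-.0125,-.076),((249.6,190.2),(261.2,174.),-.025,.076)]
    def P(v,dx,dy):
        return v[:3]+Ro.from_euler('xyz',[0,-np.radians(35),v[3]]).apply([dx,dy,0])
    def res(v): return np.concatenate([np.r_[proj(a,P(v,o[2],o[3]))-o[0],proj(b,P(v,o[2],o[3]))-o[1]] for o in obs])
    r=least_squares(res,[.588,-.049,.087,.14]); 
    print('fit',r.x,'res',r.fun)
    for o in obs: print(tri(a,o[0],b,o[1]))
    return r.x
if __name__=='__main__':
    v=fit()
    L=Ro.from_euler('xyz',[0,-np.radians(35),v[3]]); n=L.apply([0,0,1])
    T=Ro.from_matrix(np.c_[-L.apply([1,0,0]),L.apply([0,1,0]),-n]) # tool x = -label x, y = label y
    W=.098+.060
    p=v[:3]+n*W
    print('n',n,'tcp',p,'euler',T.as_euler('xyz'))
    need(p,T); need(p+n*.08,T)
E
python3 scan.py
```

```text
fit [ 0.5879 -0.0485  0.0883  0.1384] res [-0.0958 -0.1412 -0.1566 -0.4982 -0.0642 -0.0121  0.0516  0.6226  0.0935
  0.4945  0.469  -0.2096]
[ 0.588  -0.0489  0.0867]
[ 0.5879 -0.125   0.0833]
[0.5572 0.0243 0.0732]
n [-0.5681 -0.0791  0.8192] tcp [ 0.4981 -0.061   0.2177] euler [-3.1416  0.6109 -3.0032]
now 5.3 [0.4333 0.2845 0.2606] [ 3.1394  0.0035 -3.0426] w 0.029179818058826013
shift cm [ -3.0234 -35.0339   4.2178] turn [-0.01   -0.6072 -0.0388]
now 5.3 [0.4333 0.2845 0.2606] [ 3.1394  0.0035 -3.0426] w 0.029179818058826013
shift cm [  1.5386 -35.2004  -2.3519] turn [-0.01   -0.6072 -0.0388]
```

```bash
python3 -m handwheel '[{"dx":0.5,"dy":-3,"dz":-0.8,"wx":0,"wy":0,"wz":0,"claw":0},{"dx":0.5,"dy":-4.5,"dz":-0.8,"wx":0,"wy":0,"wz":0,"claw":0},{"dx":0.5,"dy":-5,"dz":-0.8,"wx":-0.002,"wy":-0.101,"wz":-0.006,"claw":0},{"dx":0,"dy":-5,"dz":0,"wx":-0.002,"wy":-0.101,"wz":-0.006,"claw":0},{"dx":0,"dy":-5,"dz":0,"wx":-0.002,"wy":-0.101,"wz":-0.007,"claw":0},{"dx":0,"dy":-5,"dz":0,"wx":-0.002,"wy":-0.101,"wz":-0.007,"claw":0},{"dx":0,"dy":-4.5,"dz":0,"wx":-0.002,"wy":-0.101,"wz":-0.007,"claw":0},{"dx":0,"dy":-3,"dz":0,"wx":-0.002,"wy":-0.101,"wz":-0.007,"claw":0}]'
python3 scan.py
```

```text
clock: 6.3
position: [0.4531, -0.045, 0.2798]
tool_rot: [3.126, 0.551, -3.006]
force: [-0.4, 1.1, -2.8]
grip_width: 0.029
finger_force: 60.8
fit [ 0.5879 -0.0485  0.0883  0.1384] res [-0.0958 -0.1412 -0.1566 -0.4982 -0.0642 -0.0121  0.0516  0.6226  0.0935
  0.4945  0.469  -0.2096]
[ 0.588  -0.0489  0.0867]
[ 0.5879 -0.125   0.0833]
[0.5572 0.0243 0.0732]
n [-0.5681 -0.0791  0.8192] tcp [ 0.4981 -0.061   0.2177] euler [-3.1416  0.6109 -3.0032]
now 6.4 [ 0.4526 -0.0443  0.2793] [ 3.1258  0.5493 -3.0049] w 0.029318659972742536
shift cm [-0.4336 -2.3927  7.4515] turn [ 0.0149 -0.0615 -0.0019]
now 6.4 [ 0.4526 -0.0443  0.2793] [ 3.1258  0.5493 -3.0049] w 0.029318659972742536
shift cm [ 0.0582 -2.2743 -0.5325] turn [ 0.0149 -0.0615 -0.0019]
```

```bash
python3 -m handwheel '[{"dx":0.06,"dy":-1.2,"dz":-0.5,"wx":0.015,"wy":-0.06,"wz":0,"claw":0},{"dx":0,"dy":-1.1,"dz":0,"wx":0,"wy":0,"wz":0,"claw":0},{"dx":0,"dy":0,"dz":2,"wx":0,"wy":0,"wz":0,"claw":0},{"dx":0,"dy":0,"dz":2,"wx":0,"wy":0,"wz":0,"claw":0},{"dx":0,"dy":0,"dz":2,"wx":0,"wy":0,"wz":0,"claw":0},{"dx":0,"dy":0,"dz":1.5,"wx":0,"wy":0,"wz":0,"claw":0},{"dx":0,"dy":0,"dz":0.5,"wx":0,"wy":0,"wz":0,"claw":0},{"dx":0,"dy":0,"dz":0,"wx":0,"wy":0,"wz":0,"claw":0}]'
python3 - <<'E'
from scan import *
v=fit()
L=Ro.from_euler('xyz',[0,-np.radians(35),v[3]]); n=L.apply([0,0,1])
T=Ro.from_matrix(np.c_[-L.apply([1,0,0]),L.apply([0,1,0]),-n]); need(v[:3]+n*.158,T)
s=monitor.observe();R=Ro.from_euler('xyz',s['tool_rot']);c=lambda q:s['position']+R.apply(q)
t=grab('top');b=grab('side')
o=[]
for f in(t,b):
    im=cv2.resize(f['frame'],None,fx=4,fy=4,interpolation=cv2.INTER_CUBIC)
    # expected head outline: 66 along tool x, 56 along tool y
    for z in(.098,.064):
        q=np.array([proj(f,c([x,y,z])) for x,y in((.033,.028),(-.033,.028),(-.033,-.028),(.033,-.028))])
        cv2.polylines(im,[(q*4+1.5).astype(np.int32)],True,(0,0,255) if z>.09 else (0,255,255),1)
    cv2.line(im,*[tuple(int(k) for k in proj(f,c([0,0,z]))*4+1.5) for z in(.098,.158)],(0,255,0),1)
    m=(proj(f,c([0,0,.11]))*4).astype(int);o.append(im[max(m[1]-240,0):m[1]+240,m[0]-200:m[0]+200][:480])
cv2.imwrite('pics/s1.png',np.hstack(o))
E
```

```text
clock: 7.4
position: [0.4704, -0.0599, 0.2649]
tool_rot: [3.126, 0.614, -3.006]
force: [1.0, 0.3, -3.8]
grip_width: 0.0292
finger_force: 60.9
fit [ 0.5879 -0.0485  0.0883  0.1384] res [-0.0958 -0.1412 -0.1566 -0.4982 -0.0642 -0.0121  0.0516  0.6226  0.0935
  0.4945  0.469  -0.2096]
[ 0.588  -0.0489  0.0867]
[ 0.5879 -0.125   0.0833]
[0.5572 0.0243 0.0732]
now 7.5 [ 0.4703 -0.061   0.2651] [ 3.1264  0.6146 -3.0078] w 0.02923418718105627
shift cm [ 0.4836 -0.4546  5.4566] turn [ 0.0126  0.0037 -0.0037]
```

View pics/s1.png

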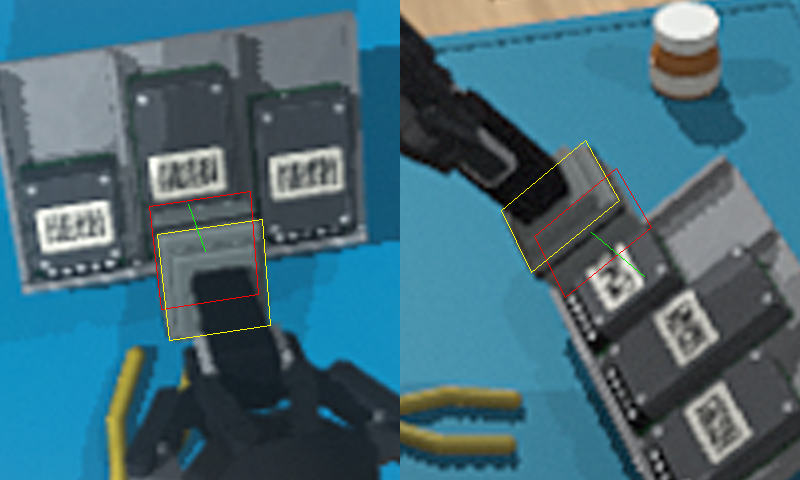

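The overlay matches the head in both views, so the scanner sits straight in the grip. It is aimed just below the middle (long) label, with 5.5 cm still to go.

```bash
python3 -m handwheel '[{"dx":0.25,"dy":-0.25,"dz":0.5,"wx":0.012,"wy":0.004,"wz":-0.004,"claw":0},{"dx":0.23,"dy":-0.2,"dz":0.7,"wx":0,"wy":0,"wz":0,"claw":0},{"dx":0,"dy":0,"dz":0.8,"wx":0,"wy":0,"wz":0,"claw":0},{"dx":0,"dy":0,"dz":0.8,"wx":0,"wy":0,"wz":0,"claw":0},{"dx":0,"dy":0,"dz":0.8,"wx":0,"wy":0,"wz":0,"claw":0},{"dx":0,"dy":0,"dz":0.8,"wx":0,"wy":0,"wz":0,"claw":0},{"dx":0,"dy":0,"dz":0.6,"wx":0,"wy":0,"wz":0,"claw":0},{"dx":0,"dy":0,"dz":0.4,"wx":0,"wy":0,"wz":0,"claw":0}]'
python3 scan.py | tail -4; python3 -c "
from h import *
print(np.array(monitor.observe()['qpos']))"
```

```text
clock: 8.6
position: [0.4724, -0.0564, 0.2613]
tool_rot: [-3.135, 0.606, -3.004]
force: [-0.3, 0.5, -3.2]
grip_width: 0.0293
finger_force: 61.2
now 8.7 [ 0.4724 -0.0564  0.2613] [-3.1347  0.6059 -3.0044] w 0.029282814985614875
shift cm [ 0.4397 -0.7737  5.0065] turn [-0.0075 -0.0049 -0.0009]
now 8.7 [ 0.4724 -0.0564  0.2613] [-3.1347  0.6059 -3.0044] w 0.029282814985614875
shift cm [ 0.4792 -0.834  -2.9931] turn [-0.0075 -0.0049 -0.0009]
[-1.3135 -0.0348  1.4219  2.4316 -0.6978  0.1616  2.4845]
```

Joints 3, 4, 6 and 7 are all near their limits, so the arm is in a poor configuration. I'll fit a simple kinematic model to see which configuration is reachable.

```bash
cat > kin.py <<'E'
from h import *
import itertools
from scipy.optimize import least_squares
D=[([-1.32,.521,-.036,1.599,.021,1.021,-.113],[.1971,.5931,.2313],[-3.1416,0,2.8208])]
def fk(q,p,sg):
    o1,o7,h,L1,L2,L3,o5=p; q=np.array(q)*sg
    R=Ro.from_euler('z',q[0]+o1)*Ro.from_euler('y',q[1]);x=np.array([0,0,h])+R.apply([0,0,L1])
    R=R*Ro.from_euler('z',q[2])*Ro.from_euler('y',q[3]);x=x+R.apply([0,0,L2])
    R=R*Ro.from_euler('z',q[4]+o5)*Ro.from_euler('y',q[5]);x=x+R.apply([0,0,L3])
    return x,R*Ro.from_euler('z',q[6]+o7)
E
python3 - <<'E'
from kin import *
s=monitor.observe();D.append((list(s['qpos']),list(s['position']),list(s['tool_rot'])))
out=[]
for sg in itertools.product([1,-1],[1],[1,-1],[1,-1],[1,-1],[1,-1],[1,-1]):
    for o1,o7,o5 in itertools.product([0,2.5,-1.5],[0,2,-2],[0]):
        def res(p): 
            r=[]
            for q,x,e in D:
                X,R=fk(q,np.r_[p,0],np.array(sg)); r+=list((X-x)*5)+list((R.inv()*Ro.from_euler('xyz',e)).as_rotvec())
            return r
        try: r=least_squares(res,[o1,o7,.35,.45,.45,.35])
        except Exception: continue
        out.append((r.cost,sg,r.x))
out.sort(key=lambda a:a[0])
for o in out[:6]: print(o[0],o[1],o[2])
print(D[1])
E
```

```text
0.00149454708428772 (-1, 1, -1, 1, -1, 1, -1) [-0.0924  1.4862  0.3584  0.5162  0.4312  0.3499]
0.0014945470842877221 (-1, 1, -1, 1, -1, 1, -1) [-0.0924  1.4862  0.3584  0.5162  0.4312  0.3499]
0.0014945470842877271 (-1, 1, -1, 1, -1, 1, -1) [-0.0924 -4.797   0.3584  0.5162  0.4312  0.3499]
0.001494547084287728 (-1, 1, -1, 1, -1, 1, -1) [-0.0924  1.4862  0.3584  0.5162  0.4312  0.3499]
0.0014945470842877293 (-1, 1, -1, 1, -1, 1, -1) [-0.0924  1.4862  0.3584  0.5162  0.4312  0.3499]
0.0014945470842877356 (-1, 1, -1, 1, -1, 1, -1) [-0.0924  1.4862  0.3584  0.5162  0.4312  0.3499]
([np.float64(-1.3134705666482491), np.float64(-0.034811496128469274), np.float64(1.4218923290243908), np.float64(2.4316006522386906), np.float64(-0.6977879815759289), np.float64(0.16161801789317576), np.float64(2.484454823413851)], [np.float64(0.4723838059211131), np.float64(-0.05640540787733663), np.float64(0.26132677956299727)], [np.float64(-3.1346956185786334), np.float64(0.6059229325623323), np.float64(-3.004357563207483)])
```

```bash
cat >> kin.py <<'E'
P=[-.0924,1.4862,.3584,.5162,.4312,.3499,0];SG=np.array([-1,1,-1,1,-1,1,-1])
lo=np.array([-2.91,-.3,-1.5,.17,-1.26,.16,-2.52]);hi=np.array([2.91,2.13,1.42,2.43,4.41,1.93,2.52])
def ik(x,R,q0,w=.02):
    def res(q):
        X,r=fk(q,P,SG); return np.r_[(X-x)*10,(r.inv()*R).as_rotvec()*2,w*(q-(q0))]
    r=least_squares(res,np.clip(q0,lo+.01,hi-.01),bounds=(lo,hi));X,rr=fk(r.x,P,SG)
    return r.x,np.linalg.norm(X-x),(rr.inv()*R).magnitude()
E
python3 - <<'E'
from kin import *
v=[.5879,-.0485,.0883,.1384]
L=Ro.from_euler('xyz',[0,-np.radians(35),v[3]]); n=L.apply([0,0,1])
T=Ro.from_matrix(np.c_[-L.apply([1,0,0]),L.apply([0,1,0]),-n]);p=np.array(v[:3])+n*.158
rng=np.random.default_rng(0)
for g in(0,1):
    Rt=T*Ro.from_euler('z',np.pi*g); S=[]
    for k in range(60):
        q,e,a=ik(p,Rt,rng.uniform(lo,hi),.002)
        if e<.006 and a<.03:
            S.append((np.min(np.minimum(q-lo,hi-q)),q))
    S.sort(key=lambda a:-a[0])
    print(g,len(S))
    for s in S[:6]: print(round(s[0],2),s[1])
E
```

```text
0 23
0.01 [ 1.321   0.5104 -1.4087  2.4179  1.5833  0.3171  0.3313]
0.0 [ 1.3441  0.6157 -1.5     2.4179  1.5942  0.444   0.3374]
0.0 [ 1.3441  0.6157 -1.5     2.4179  1.5942  0.444   0.3374]
0.0 [ 1.3441  0.6157 -1.5     2.4179  1.5942  0.444   0.3373]
0.0 [ 1.3441  0.6157 -1.5     2.4179  1.5942  0.444   0.3374]
0.0 [ 1.3441  0.6157 -1.5     2.418   1.5942  0.444   0.3373]
1 37
0.0 [ 0.5802  0.1866 -0.4303  2.43    4.41    0.16    0.5832]
0.0 [ 0.5804  0.1866 -0.4305  2.43    4.41    0.16    0.5832]
0.0 [ 0.5801  0.1866 -0.4302  2.43    4.41    0.16    0.5832]
0.0 [ 0.641   0.1725 -0.4882  2.3966 -1.26    0.16   -0.0267]
0.0 [ 0.6411  0.1725 -0.4882  2.3966 -1.26    0.16   -0.0267]
0.0 [ 0.6409  0.1725 -0.4881  2.3966 -1.26    0.16   -0.0267]
```

Rotation about the scanner's own axis is free, and up to 0.2 rad of tilt is allowed. I'll search for a pose with joint margin.

```bash
python3 - <<'E'
from kin import *
v=[.5879,-.0485,.0883,.1384]
rng=np.random.default_rng(0)
def tgt(d,side,W):
    L=Ro.from_euler('xyz',[0,-np.radians(35)+d,v[3]])*Ro.from_euler('x',side)
    return L, np.array(v[:3])+L.apply([0,0,W])
m=.04
for d,W in((0,.158),(0,.15),(.08,.158),(.08,.15),(.12,.15)):
  L,p=tgt(d,0,W); S=[]
  for k in range(60):
    def res(u):
        X,r=fk(u,P,SG); return np.r_[(X-p)*10,np.cross(r.apply([0,0,1]),-L.apply([0,0,1]))*2,0.3*np.maximum(0,.1-np.minimum(u-lo,hi-u)[2:])]
    r=least_squares(res,rng.uniform(lo+.01,hi-.01),bounds=(lo,hi));X,R=fk(r.x,P,SG)
    if np.linalg.norm(X-p)<.005 and R.apply([0,0,1])@-L.apply([0,0,1])>.999:
        S.append((np.min(np.minimum(r.x-lo,hi-r.x)),r.x,R.as_euler('xyz')[2]))
  S.sort(key=lambda a:-a[0]); print(d,W,len(S))
  for s in S[:5]: print('  ',round(s[0],2),s[1],'yaw',round(s[2],2))
q,e,a=ik(*fk([-1.3135,-.0348,1.4219,2.4316,-.6978,.1616,2.4845],P,SG),np.array([-1.3135,-.0348,1.4,2.42,-.6978,.17,2.4845]));
print(fk([-1.3135,-.0348,1.4219,2.4316,-.6978,.1616,2.4845],P,SG)[0])
E
```

```text
0 0.158 31
   0.01 [ 1.3019  0.4635 -1.3596  2.4162  1.5656  0.26    2.42  ] yaw -1.0
   0.01 [ 1.3019  0.4635 -1.3596  2.4162  1.5656  0.26   -2.42  ] yaw 0.59
   0.01 [ 1.3019  0.4635 -1.3596  2.4162  1.5656  0.26   -2.42  ] yaw 0.59
   0.01 [ 1.3088  0.4787 -1.3763  2.4162  1.5683  0.2786 -2.42  ] yaw 0.59
   0.01 [ 1.3019  0.4635 -1.3596  2.4162  1.5656  0.26    2.42  ] yaw -1.0
0 0.15 45
   0.02 [ 1.255   0.472  -1.3128  2.4137  1.6471  0.26    2.42  ] yaw -0.93
   0.02 [ 1.255   0.472  -1.3128  2.4137  1.6471  0.26   -2.1732] yaw 0.94
   0.02 [ 1.255   0.472  -1.3128  2.4137  1.6471  0.26   -1.54  ] yaw 1.52
   0.02 [ 1.2908  0.5527 -1.4     2.4137  1.6381  0.3586  1.4209] yaw -1.8
   0.02 [ 1.255   0.472  -1.3128  2.4137  1.6471  0.26   -2.42  ] yaw 0.68
0.08 0.158 34
   0.1 [-0.0322  0.1605  0.2052  2.329  -0.9784  0.2755 -0.8123] yaw -0.37
   0.1 [-0.0587  0.1614  0.2343  2.329  -0.9895  0.2798  1.7628] yaw 2.19
   0.1 [-0.2747  0.1748  0.4743  2.329  -1.0753  0.3194 -0.3837] yaw 0.01
   0.1 [-0.1344  0.1649  0.318   2.329  -1.0205  0.2927 -0.1009] yaw 0.39
   0.1 [ 0.0666  
[... 155 characters left out ...]
2234  0.4889 -1.343   2.328   1.2082  0.3626 -0.4016] yaw 2.15
   0.1 [ 1.2369  0.5194 -1.3768  2.328   1.2473  0.3978  0.4029] yaw 3.01
   0.1 [ 1.1601  0.3979 -1.2191  2.328   1.0305  0.26   -1.8964] yaw 0.61
   0.1 [ 1.2248  0.4918 -1.3463  2.328   1.2122  0.3659 -2.42  ] yaw 0.2
0.12 0.15 37
   0.15 [-0.338   0.2091  0.5293  2.2832 -0.9496  0.352  -1.046 ] yaw -0.55
   0.15 [ 1.1976  0.5007 -1.3468  2.2832  1.0842  0.4273 -0.8154] yaw 1.69
   0.15 [ 1.1801  0.468  -1.3071  2.2832  1.0288  0.3922  2.1403] yaw -1.66
   0.14 [-0.065   0.1878  0.2202  2.2832 -0.8019  0.2989  2.166 ] yaw 2.81
   0.12 [ 0.0731  0.1841  0.0659  2.2832 -0.7191  0.2776 -1.3429] yaw -0.63
[ 0.4723 -0.0558  0.2613]
```

With about 0.1 rad less tilt there are comfortable solutions, with q1 near 0 and q3 near 0.3. I'll back off to an untilted pose at longer reach and see how the arm reconfigures.

```bash
python3 -m handwheel '[{"dx":0,"dy":0,"dz":-2,"wx":0,"wy":0.1,"wz":0,"claw":0},{"dx":-1.5,"dy":0,"dz":-2,"wx":0,"wy":0.1,"wz":0,"claw":0},{"dx":-2,"dy":-1,"dz":-1,"wx":0,"wy":0.1,"wz":0,"claw":0},{"dx":-3,"dy":-2,"dz":-1,"wx":0,"wy":0.1,"wz":0,"claw":0},{"dx":-3,"dy":-4,"dz":0,"wx":0,"wy":0.1,"wz":0,"claw":0},{"dx":-3,"dy":-5,"dz":0,"wx":0,"wy":0.1,"wz":0,"claw":0},{"dx":-2,"dy":-5,"dz":0,"wx":0,"wy":0,"wz":0,"claw":0},{"dx":-1,"dy":-3,"dz":0,"wx":0,"wy":0,"wz":0,"claw":0}]'
python3 -c "
from h import *
s=monitor.observe();print(np.array(s['qpos']))"
```

```text
clock: 9.7
position: [0.6117, -0.2118, 0.3329]
tool_rot: [3.12, 0.177, -2.989]
force: [-0.7, 1.2, -3.5]
grip_width: 0.0295
finger_force: 61.8
[-0.2906  0.542   0.9133  1.5741 -0.6071  1.1508  2.4813]
```

```bash
cat > go.py <<'E'
from h import *
import sys
d,W,g,back=map(float,sys.argv[1:5]) # tilt relief, TCP-label distance, turn about tool z, extra standoff
v=[.5879,-.0485,.0883,.1384]
L=Ro.from_euler('xyz',[0,-np.radians(35)+d,v[3]]);n=L.apply([0,0,1])
T=Ro.from_matrix(np.c_[-L.apply([1,0,0]),L.apply([0,1,0]),-n])*Ro.from_euler('z',g)
p=np.array(v[:3])+n*(W+back); need(p,T)
s=monitor.observe();R=Ro.from_euler('xyz',s['tool_rot']);print('q',np.array(s['qpos']))
L0=Ro.from_euler('xyz',[0,-np.radians(35),v[3]])
print('spot in label mm',1e3*L0.inv().apply(np.array(s['position'])+R.apply([0,0,.158])-v[:3]),'ang',np.arccos(-R.apply([0,0,1])@L0.apply([0,0,1])))
# shift in the target's own axes (for shifting after the turn)
print('shift after turn cm',T.inv().apply(p-np.array(s['position']))*100)
E
python3 -m handwheel '[{"dx":0,"dy":0,"dz":0,"wx":0,"wy":0,"wz":0.14,"claw":0},{"dx":0,"dy":0,"dz":0,"wx":0,"wy":0,"wz":0.14,"claw":0},{"dx":0,"dy":0,"dz":0,"wx":0,"wy":0,"wz":0.14,"claw":0},{"dx":0,"dy":0,"dz":0,"wx":0,"wy":0,"wz":0.14,"claw":0},{"dx":0,"dy":0,"dz":0,"wx":0,"wy":0,"wz":0.14,"claw":0},{"dx":0,"dy":0,"dz":0,"wx":0,"wy":0,"wz":0,"claw":0}]'
python3 go.py 0.09 0.155 0.6 0.10
```

```text
clock: 10.45
position: [0.611, -0.2091, 0.3335]
tool_rot: [3.009, 0.122, 2.59]
force: [0.5, 1.2, -3.2]
grip_width: 0.0295
finger_force: 61.8
now 10.45 [ 0.611  -0.2091  0.3335] [3.0087 0.1216 2.5896] w 0.029496269430428244
shift cm [20.3182  4.3558  0.5172] turn [-0.1851 -0.2897 -0.0881]
q [-0.3713  0.6141  1.0875  1.5812 -0.7293  1.2104  1.8805]
spot in label mm [  75.0014 -158.2628   57.0487] ang 0.4334732296025578
shift after turn cm [19.2873  6.4694 -4.2681]
```

```bash
python3 -m handwheel '[{"dx":2.4,"dy":4,"dz":0,"wx":0,"wy":0,"wz":0,"claw":0},{"dx":2.4,"dy":4,"dz":0,"wx":0,"wy":0,"wz":0,"claw":0},{"dx":2.4,"dy":4,"dz":0,"wx":0,"wy":0,"wz":0,"claw":0},{"dx":3.2,"dy":-2,"dz":0,"wx":0,"wy":0,"wz":0,"claw":0},{"dx":3.2,"dy":-2,"dz":0,"wx":0,"wy":0,"wz":0,"claw":0},{"dx":2,"dy":-1,"dz":0,"wx":-0.06,"wy":-0.09,"wz":-0.03,"claw":0},{"dx":1,"dy":-0.5,"dz":0,"wx":-0.06,"wy":-0.1,"wz":-0.03,"claw":0},{"dx":0,"dy":0,"dz":0,"wx":-0.06,"wy":-0.1,"wz":-0.03,"claw":0}]'
python3 go.py 0.09 0.155 0.6 0.10;python3 go.py 0.09 0.155 0.6 0
```

```text
clock: 11.45
position: [0.5009, -0.069, 0.3148]
tool_rot: [2.875, 0.368, 2.621]
force: [0.4, -2.2, -7.0]
grip_width: 0.0295
finger_force: 62.3
now 11.45 [ 0.5009 -0.069   0.3148] [2.8747 0.3683 2.621 ] w 0.029451130608157673
shift cm [ 3.4593 -1.401  -1.1773] turn [-0.0429 -0.055  -0.0079]
q [-1.074   0.0109  1.197   2.1753 -0.2334  0.535   1.3963]
spot in label mm [31.8704 -8.9544 80.6028] ang 0.15969580280326365
shift after turn cm [ 3.3985 -1.3182 -1.4243]
now 11.45 [ 0.5009 -0.069   0.3148] [2.8747 0.3683 2.621 ] w 0.029451130608157673
shift cm [ 2.9114 -0.9701  8.7984] turn [-0.0429 -0.055  -0.0079]
q [-1.074   0.0109  1.197   2.1753 -0.2334  0.535   1.3963]
spot in label mm [31.8704 -8.9544 80.6028] ang 0.15969580280326365
shift after turn cm [ 3.3985 -1.3182  8.5757]
```

```bash
python3 -m handwheel '[{"dx":0.4,"dy":-0.15,"dz":1,"wx":-0.02,"wy":-0.028,"wz":0,"claw":0},{"dx":0.4,"dy":-0.2,"dz":1.2,"wx":-0.02,"wy":-0.028,"wz":0,"claw":0},{"dx":0.45,"dy":-0.2,"dz":1.2,"wx":0,"wy":0,"wz":0,"claw":0},{"dx":0.45,"dy":-0.2,"dz":1.2,"wx":0,"wy":0,"wz":0,"claw":0},{"dx":0.45,"dy":-0.2,"dz":1.2,"wx":0,"wy":0,"wz":0,"claw":0},{"dx":0.45,"dy":-0.2,"dz":1.2,"wx":0,"wy":0,"wz":0,"claw":0},{"dx":0.4,"dy":-0.1,"dz":0.8,"wx":0,"wy":0,"wz":0,"claw":0},{"dx":0.3,"dy":-0.1,"dz":0.4,"wx":0,"wy":0,"wz":0,"claw":0}]'
python3 go.py 0.09 0.155 0.6 0
```

```text
clock: 12.45
position: [0.5094, -0.0638, 0.2266]
tool_rot: [2.831, 0.42, 2.598]
force: [-0.6, 0.1, -4.0]
grip_width: 0.0293
finger_force: 62.3
now 12.45 [ 0.5094 -0.0638  0.2266] [2.8307 0.4204 2.5976] w 0.029255585498537393
shift cm [0.2103 0.3838 0.4633] turn [-0.0083  0.0014 -0.0135]
q [-0.552   0.223   0.7284  2.3218 -1.1102  0.302   2.24  ]
spot in label mm [-0.8882 -5.5221  1.761 ] ang 0.09391534625314035
shift after turn cm [0.2045 0.3827 0.4668]
```

Joints are comfortable now and the scan spot is within tolerance. I'll make a small correction and hold for two seconds.

```bash
python3 -m handwheel '[{"dx":0.2,"dy":0.4,"dz":0,"wx":0,"wy":0,"wz":0,"claw":0},{"dx":0,"dy":0,"dz":0,"wx":0,"wy":0,"wz":0,"claw":0},{"dx":0,"dy":0,"dz":0,"wx":0,"wy":0,"wz":0,"claw":0},{"dx":0,"dy":0,"dz":0,"wx":0,"wy":0,"wz":0,"claw":0},{"dx":0,"dy":0,"dz":0,"wx":0,"wy":0,"wz":0,"claw":0},{"dx":0,"dy":0,"dz":0,"wx":0,"wy":0,"wz":0,"claw":0},{"dx":0,"dy":0,"dz":0,"wx":0,"wy":0,"wz":0,"claw":0},{"dx":0,"dy":0,"dz":0,"wx":0,"wy":0,"wz":0,"claw":0}]'
python3 - <<'E'
from h import *
s=monitor.observe();R=Ro.from_euler('xyz',s['tool_rot']);c=lambda q:s['position']+R.apply(q)
print(np.array(s['qd']))
o=[]
for f in(grab('top'),grab('side')):
    im=cv2.resize(f['frame'],None,fx=4,fy=4,interpolation=cv2.INTER_CUBIC)
    for z in(.098,.064):
        q=np.array([proj(f,c([x,y,z])) for x,y in((.033,.028),(-.033,.028),(-.033,-.028),(.033,-.028))])
        cv2.polylines(im,[(q*4+1.5).astype(np.int32)],True,(0,0,255) if z>.09 else (0,255,255),1)
    cv2.line(im,*[tuple(int(k) for k in proj(f,c([0,0,z]))*4+1.5) for z in(.098,.158)],(0,255,0),1)
    m=(proj(f,c([0,0,.11]))*4).astype(int);o.append(im[m[1]-240:m[1]+240,m[0]-200:m[0]+200])
cv2.imwrite('pics/s2.png',np.hstack(o))
E
python3 go.py 0.09 0.155 0.6 0
```

```text
clock: 13.45
position: [0.5094, -0.0593, 0.2272]
tool_rot: [2.829, 0.419, 2.593]
force: [-0.4, -0.7, -3.8]
grip_width: 0.0296
finger_force: 62.4
[-0.0006  0.0015 -0.0028 -0.0004 -0.0017 -0.0005 -0.001 ]
now 13.55 [ 0.5094 -0.0593  0.2272] [2.8287 0.4192 2.5932] w 0.02941205768098718
shift cm [ 0.025  -0.0314  0.4874] turn [-0.0081  0.0015 -0.0177]
q [-0.5722  0.2206  0.7365  2.3235 -1.1006  0.2969  2.2161]
spot in label mm [ 0.027  -1.0347  1.8825] ang 0.09374627441878391
shift after turn cm [ 0.0248 -0.035   0.4872]
```

View pics/s2.png

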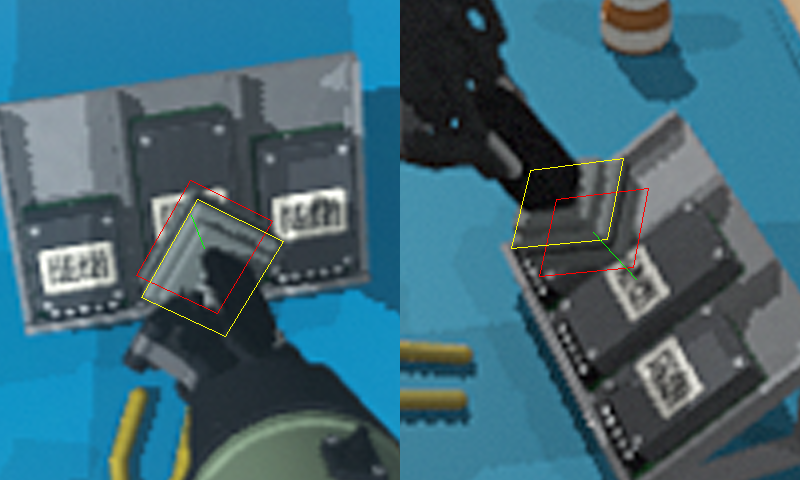

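```bash
python3 -m handwheel '[{"dx":0,"dy":0,"dz":0,"wx":0,"wy":0,"wz":0,"claw":0},{"dx":0,"dy":0,"dz":0,"wx":0,"wy":0,"wz":0,"claw":0},{"dx":0,"dy":0,"dz":0,"wx":0,"wy":0,"wz":0,"claw":0},{"dx":0,"dy":0,"dz":0,"wx":0,"wy":0,"wz":0,"claw":0},{"dx":0,"dy":0,"dz":0,"wx":0,"wy":0,"wz":0,"claw":0},{"dx":0,"dy":0,"dz":0,"wx":0,"wy":0,"wz":0,"claw":0},{"dx":0,"dy":0,"dz":0,"wx":0,"wy":0,"wz":0,"claw":0},{"dx":0,"dy":0,"dz":0,"wx":0,"wy":0,"wz":0,"claw":0}]'
```

```text
clock: 14.55
position: [0.5094, -0.0592, 0.2272]
tool_rot: [2.829, 0.419, 2.593]
force: [-0.5, -0.3, -4.4]
grip_width: 0.0294
finger_force: 62.4
```

In both views the head outline matches the prediction and the axis ends on the long module's label. I'll hold a further second and then measure the pad.

```bash
python3 -m handwheel '[{"dx":0,"dy":0,"dz":0,"wx":0,"wy":0,"wz":0,"claw":0},{"dx":0,"dy":0,"dz":0,"wx":0,"wy":0,"wz":0,"claw":0},{"dx":0,"dy":0,"dz":0,"wx":0,"wy":0,"wz":0,"claw":0},{"dx":0,"dy":0,"dz":0,"wx":0,"wy":0,"wz":0,"claw":0},{"dx":0,"dy":0,"dz":0,"wx":0,"wy":0,"wz":0,"claw":0},{"dx":0,"dy":0,"dz":-2,"wx":0,"wy":0,"wz":0,"claw":0},{"dx":0,"dy":0,"dz":-3.5,"wx":0,"wy":0,"wz":0,"claw":0},{"dx":0,"dy":0,"dz":-3.5,"wx":0,"wy":0,"wz":0,"claw":0}]'
cat > pad.py <<'E'
from h import *
a=grab('top');b=grab('side')
pp=tri(a,(372.2,219.8),b,(262.1,301.6));print('pad',pp,atz(a,372.2,219.8,.012),atz(b,262.1,301.6,.012))
s=monitor.observe()
y=s['tool_rot'][2]
need([pp[0],pp[1],.24],[np.pi,0,y]); need([pp[0],pp[1],.112],[np.pi,0,y]); print(np.array(s['qpos']),s['force'])
E
python3 pad.py
```

```text
clock: 15.55
position: [0.4806, -0.0544, 0.2741]
tool_rot: [2.827, 0.408, 2.606]
force: [-0.8, 0.9, -3.7]
grip_width: 0.0293
finger_force: 62.3
pad [ 0.4832 -0.3098  0.0033] [ 0.4833 -0.307   0.012 ] [ 0.4816 -0.3145  0.012 ]
now 15.65 [ 0.4808 -0.0541  0.2748] [2.8245 0.4084 2.6066] w 0.029231821984518246
shift cm [-10.7726 -23.4256   1.2076] turn [0.3127 0.4049 0.0647]
now 15.65 [ 0.4808 -0.0541  0.2748] [2.8245 0.4084 2.6066] w 0.029231821984518246
shift cm [ -5.6895 -27.0889  12.3693] turn [0.3127 0.4049 0.0647]
[-0.9056  0.0207  1.0101  2.3198 -0.434   0.3423  1.5775] [ 0.9245  0.5033 -2.963 ]
```

```bash
python3 -m handwheel '[{"dx":-1.5,"dy":-3.5,"dz":0,"wx":0,"wy":0,"wz":0,"claw":0},{"dx":-2,"dy":-4.5,"dz":0.2,"wx":0,"wy":0,"wz":0,"claw":0},{"dx":-2,"dy":-4.5,"dz":0.2,"wx":0,"wy":0,"wz":0,"claw":0},{"dx":-2,"dy":-4.5,"dz":0.2,"wx":0,"wy":0,"wz":0,"claw":0},{"dx":-2,"dy":-4.5,"dz":0.3,"wx":0.08,"wy":0.1,"wz":0.016,"claw":0},{"dx":0,"dy":0,"dz":0,"wx":0.08,"wy":0.1,"wz":0.016,"claw":0},{"dx":0,"dy":0,"dz":0,"wx":0.08,"wy":0.1,"wz":0.016,"claw":0},{"dx":0,"dy":0,"dz":0,"wx":0.08,"wy":0.1,"wz":0.016,"claw":0}]'
python3 pad.py
```

```text
clock: 16.65
position: [0.4791, -0.2457, 0.2463]
tool_rot: [-3.126, -0.006, 2.605]
force: [-0.1, 1.2, -3.0]
grip_width: 0.0296
finger_force: 62.8
pad [ 0.4832 -0.3098  0.0033] [ 0.4833 -0.307   0.012 ] [ 0.4816 -0.3145  0.012 ]
now 16.75 [ 0.4807 -0.2447  0.2452] [-3.124  -0.0067  2.6088] w 0.029208441320075853
shift cm [-3.521  -5.4748  0.5971] turn [-0.0176 -0.0067  0.0001]
now 16.75 [ 0.4807 -0.2447  0.2452] [-3.124  -0.0067  2.6088] w 0.029208441320075853
shift cm [-3.607  -5.2492 13.3948] turn [-0.0176 -0.0067  0.0001]
[-0.3675  0.618   1.0947  1.8381 -0.6022  1.0787  1.9941] [-0.3443  1.4234 -3.8474]
```

```bash
python3 -m handwheel '[{"dx":-1.2,"dy":-1.8,"dz":0,"wx":-0.0176,"wy":-0.0067,"wz":0,"claw":0},{"dx":-1.2,"dy":-1.8,"dz":0,"wx":0,"wy":0,"wz":0,"claw":0},{"dx":-1.2,"dy":-1.8,"dz":0,"wx":0,"wy":0,"wz":0,"claw":0},{"dx":0,"dy":0,"dz":2.5,"wx":0,"wy":0,"wz":0,"claw":0},{"dx":0,"dy":0,"dz":2.5,"wx":0,"wy":0,"wz":0,"claw":0},{"dx":0,"dy":0,"dz":2.5,"wx":0,"wy":0,"wz":0,"claw":0},{"dx":0,"dy":0,"dz":1.5,"wx":0,"wy":0,"wz":0,"claw":0},{"dx":0,"dy":0,"dz":0,"wx":0,"wy":0,"wz":0,"claw":0}]'
python3 pad.py
python3 - <<'E'
from h import *
s=monitor.observe();R=Ro.from_euler('xyz',s['tool_rot']);c=lambda q:s['position']+R.apply(q)
o=[]
for f in(grab('top'),grab('side')):
    im=cv2.resize(f['frame'],None,fx=4,fy=4,interpolation=cv2.INTER_CUBIC)
    for z in(.098,.064):
        q=np.array([proj(f,c([x,y,z])) for x,y in((.033,.028),(-.033,.028),(-.033,-.028),(.033,-.028))])
        cv2.polylines(im,[(q*4+1.5).astype(np.int32)],True,(0,0,255) if z>.09 else (0,255,255),1)
    m=(proj(f,c([0,0,.11]))*4).astype(int);o.append(im[m[1]-240:m[1]+240,m[0]-200:m[0]+200])
cv2.imwrite('pics/p1.png',np.hstack(o))
E
```

```text
clock: 17.75
position: [0.4805, -0.3112, 0.1567]
tool_rot: [3.14, 0.002, 2.602]
force: [0.3, 0.4, -2.0]
grip_width: 0.0292
finger_force: 63.0
pad [ 0.4832 -0.3098  0.0033] [ 0.4833 -0.307   0.012 ] [ 0.4816 -0.3145  0.012 ]
now 17.85 [ 0.4809 -0.3116  0.1581] [3.1409 0.0032 2.6025] w 0.02919376321335979
shift cm [-0.1256  0.2741 -8.1912] turn [0.0007 0.0032 0.    ]
now 17.85 [ 0.4809 -0.3116  0.1581] [3.1409 0.0032 2.6025] w 0.02919376321335979
shift cm [-0.0851  0.2655  4.6087] turn [0.0007 0.0032 0.    ]
[-0.1265  0.7396  0.9329  1.842  -0.7336  0.9441  2.1731] [ 0.1653  0.1915 -2.7487]
```

View pics/p1.png

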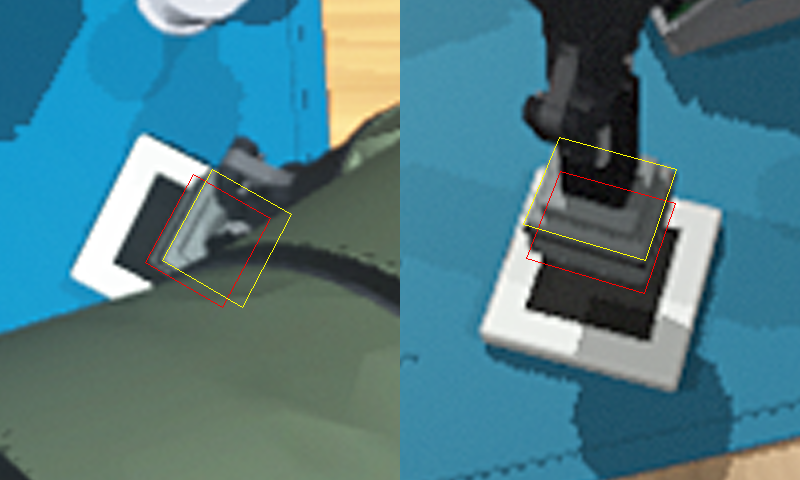

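The held scanner hangs above the pad and its outline matches the prediction. I'll lower it slowly and watch the force.

```bash
python3 -m handwheel '[{"dx":-0.1,"dy":0.25,"dz":0.5,"wx":0,"wy":0,"wz":0,"claw":0},{"dx":0,"dy":0,"dz":1.2,"wx":0,"wy":0,"wz":0,"claw":0},{"dx":0,"dy":0,"dz":1.2,"wx":0,"wy":0,"wz":0,"claw":0},{"dx":0,"dy":0,"dz":0.8,"wx":0,"wy":0,"wz":0,"claw":0},{"dx":0,"dy":0,"dz":0.4,"wx":0,"wy":0,"wz":0,"claw":0},{"dx":0,"dy":0,"dz":0.2,"wx":0,"wy":0,"wz":0,"claw":0},{"dx":0,"dy":0,"dz":0,"wx":0,"wy":0,"wz":0,"claw":0},{"dx":0,"dy":0,"dz":0,"wx":0,"wy":0,"wz":0,"claw":0}]'
python3 -m handwheel '[{"dx":0,"dy":0,"dz":0.1,"wx":0,"wy":0,"wz":0,"claw":0},{"dx":0,"dy":0,"dz":0.1,"wx":0,"wy":0,"wz":0,"claw":0},{"dx":0,"dy":0,"dz":0,"wx":0,"wy":0,"wz":0,"claw":0}]'
python3 pad.py
```

```text
clock: 18.95
position: [0.4828, -0.3098, 0.1148]
tool_rot: [-3.141, 0.002, 2.602]
force: [0.3, 0.3, -2.7]
grip_width: 0.0296
finger_force: 63.1
clock: 19.32
position: [0.4827, -0.3097, 0.1125]
tool_rot: [-3.141, 0.002, 2.602]
force: [-0.0, 0.7, -3.1]
grip_width: 0.029
finger_force: 63.1
pad [ 0.4832 -0.3098  0.0033] [ 0.4833 -0.307   0.012 ] [ 0.4816 -0.3145  0.012 ]
now 19.425 [ 0.4828 -0.3097  0.1126] [-3.1414  0.0018  2.6024] w 0.029278171009134487
shift cm [ -0.0612   0.0112 -12.7416] turn [-0.0002  0.0018 -0.    ]
now 19.425 [ 0.4828 -0.3097  0.1126] [-3.1414  0.0018  2.6024] w 0.029278171009134487
shift cm [-0.0381  0.0138  0.0584] turn [-0.0002  0.0018 -0.    ]
[-0.0929  0.794   0.869   1.8681 -0.7952  0.8674  2.2128] [ 0.0642  0.2436 -3.162 ]
```

```bash
python3 -m handwheel '[{"dx":0,"dy":0,"dz":0.1,"wx":0,"wy":0,"wz":0,"claw":0},{"dx":0,"dy":0,"dz":0.1,"wx":0,"wy":0,"wz":0,"claw":0},{"dx":0,"dy":0,"dz":0,"wx":0,"wy":0,"wz":0,"claw":0}]'
```

```text
clock: 19.8
position: [0.4827, -0.3097, 0.1104]
tool_rot: [-3.141, 0.002, 2.602]
force: [-0.6, -0.4, -2.6]
grip_width: 0.0288
finger_force: 63.1
```

```bash
python3 -m handwheel '[{"dx":0,"dy":0,"dz":0.1,"wx":0,"wy":0,"wz":0,"claw":0},{"dx":0,"dy":0,"dz":0.0,"wx":0,"wy":0,"wz":0,"claw":0}]'; python3 -m handwheel '[{"dx":0,"dy":0,"dz":0.1,"wx":0,"wy":0,"wz":0,"claw":0},{"dx":0,"dy":0,"dz":0,"wx":0,"wy":0,"wz":0,"claw":0}]'
```

```text
clock: 20.05
position: [0.483, -0.3098, 0.1101]
tool_rot: [3.141, 0.002, 2.602]
force: [-2.1, 1.9, 8.0]
grip_width: 0.0297
finger_force: 64.5
clock: 20.3
position: [0.4831, -0.3099, 0.11]
tool_rot: [3.141, 0.003, 2.602]
force: [-4.4, 7.9, 28.1]
grip_width: 0.0292
finger_force: 67.2
```

Contact came at TCP z = 0.110, as expected. I'll ease off 1 mm, open and rise.

```bash
python3 -m handwheel '[{"dx":0,"dy":0,"dz":-0.1,"wx":0,"wy":0,"wz":0,"claw":0},{"dx":0,"dy":0,"dz":0,"wx":0,"wy":0,"wz":0,"claw":37},{"dx":0,"dy":0,"dz":0,"wx":0,"wy":0,"wz":0,"claw":45},{"dx":0,"dy":0,"dz":0,"wx":0,"wy":0,"wz":0,"claw":60},{"dx":0,"dy":0,"dz":0,"wx":0,"wy":0,"wz":0,"claw":90},{"dx":0,"dy":0,"dz":0,"wx":0,"wy":0,"wz":0,"claw":100},{"dx":0,"dy":0,"dz":0,"wx":0,"wy":0,"wz":0,"claw":100}]' 20
python3 -m handwheel '[{"dx":0,"dy":0,"dz":-1,"wx":0,"wy":0,"wz":0,"claw":100},{"dx":0,"dy":0,"dz":-3,"wx":0,"wy":0,"wz":0,"claw":100},{"dx":0,"dy":0,"dz":-4,"wx":0,"wy":0,"wz":0,"claw":100},{"dx":0,"dy":0,"dz":-4,"wx":0,"wy":0,"wz":0,"claw":100},{"dx":0,"dy":0,"dz":-3,"wx":0,"wy":0,"wz":0,"claw":100},{"dx":0,"dy":0,"dz":0,"wx":0,"wy":0,"wz":0,"claw":100},{"dx":0,"dy":0,"dz":0,"wx":0,"wy":0,"wz":0,"claw":100},{"dx":0,"dy":0,"dz":0,"wx":0,"wy":0,"wz":0,"claw":100}]'
python3 - <<'E'
from h import *
b=grab('side')
for m in optics.masks_of('scanner','side')[:1]: print(m['p'],m['rect'])
for z in(.012,.142): print(proj(b,[.4832,-.3098,z]))
w=grab('wrist')
cv2.imwrite('pics/e1.png',np.hstack([cv2.resize(b['frame'][180:372,180:372],(400,400)),cv2.resize(w['frame'],(400,400))]))
E
```

```text
clock: 21.18
position: [0.4828, -0.3097, 0.1095]
tool_rot: [-3.141, 0.002, 2.602]
force: [-0.9, 1.1, 0.2]
grip_width: 0.0849
finger_force: 0.0
clock: 22.18
position: [0.4823, -0.3093, 0.2589]
tool_rot: [-3.141, 0.001, 2.602]
force: [-0.7, 0.4, 0.4]
grip_width: 0.085
finger_force: 0.0
0.59 [243.9, 260.3, 36.2, 52.4]
[262.3425 299.6094]
[261.9945 267.1261]
```

View pics/e1.png

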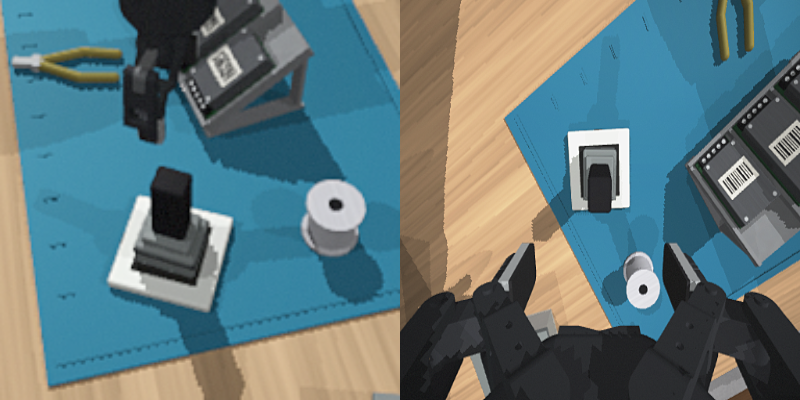

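The scanner stands upright on the middle of the pad, and the gripper is clear of it.

```bash
python3 -c "
from workcell import job_done
print(job_done())"
```

```text
the job is handed in; nothing more can be done
None
```

I scanned the long module's label, holding steady for over two seconds, then stood the scanner upright on the middle of its charging pad and let go; the job is handed in, but no verdict came back.

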